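# Switch the drinking water over to the new filter

## Task

Switch the drinking water from the old filter (red lever) to the new one (blue lever): with a fingertip, first push the red lever fully shut, square across its pipe, and only then push the blue lever fully open, in line with its pipe. Push each lever on one side only, without pinching it; the filter units must not be lifted, tipped or shoved out of place. Leave the jar, timer, mug and cup where they stand.

Things in the scene. Friction and masses are not known exactly. Their poses are not given: they have to be found in the camera images.
- red_unit: Filter unit with the red lever, loose, about 2.2 kg (a hard shove slides it). Origin at worktop level straight under the lever's pivot; own x runs along its pipe, z up. Grey base plate x -75 to 170, y -45 to 45 mm, top 12 mm up. Outlet pipe to the front, to x = -72 mm, top 47 mm up; white cartridge with a red band, x 40 to 164 mm, 48 mm thick, top 62 mm up.
- red_pivot (a point): The red lever's pivot axis (vertical) at the lever's mid height, 70 mm above the worktop.
- red_push (a point): Where to push: on the centre line of the red lever, 95 mm from the pivot, mid height (70 mm up). The coloured arm runs from 33 to 118 mm from the pivot, 18 mm wide, underside 61 and top 79 mm up; out here only the worktop lies below it. Turning takes about 2 N here; it stays where it is left.
- red_lever (a joint): Turn of the red lever, rad: 0 = open, arm in line with the pipe, pointing along the unit's -x (over the outlet); 1.571 = shut, arm square across the pipe, pointing along the unit's -y. Grows counter-clockwise seen from above. Hard stops at both ends.
- red_cheek_a: Side face of the red lever arm (5 mm thick cheek, 80 mm long, fixed on the arm) on its +y side when open; pushing on this one shuts the valve. Origin on the pivot axis, 70 mm up; turns with the lever.
- red_cheek_b: The other side face of the red lever arm; pushing on this one opens the valve. Origin on the pivot axis, 70 mm up.
- blue_unit: Filter unit with the blue lever, loose, about 2.2 kg (a hard shove slides it). Origin at worktop level straight under the lever's pivot; own x runs along its pipe, z up. Grey base plate x -75 to 170, y -45 to 45 mm, top 12 mm up. Outlet pipe to the front, to x = -72 mm, top 47 mm up; white cartridge with a blue band, x 40 to 164 mm, 48 mm thick, top 62 mm up.
- blue_pivot (a point): The blue lever's pivot axis (vertical) at the lever's mid height, 70 mm above the worktop.
- blue_push (a point): Where to push: on the centre line of the blue lever, 95 mm from the pivot, mid height (70 mm up). The coloured arm runs from 33 to 118 mm from the pivot, 18 mm wide, underside 61 and top 79 mm up; out here only the worktop lies below it. Turning takes about 2 N here; it stays where it is left.
- blue_lever (a joint): Turn of the blue lever, rad: 0 = open, arm in line with the pipe, pointing along the unit's -x (over the outlet); 1.571 = shut, arm square across the pipe, pointing along the unit's -y. Grows counter-clockwise seen from above. Hard stops at both ends.
- blue_cheek_a: Side face of the blue lever arm (5 mm thick cheek, 80 mm long, fixed on the arm) on its +y side when open; pushing on this one shuts the valve. Origin on the pivot axis, 70 mm up; turns with the lever.
- blue_cheek_b: The other side face of the blue lever arm; pushing on this one opens the valve. Origin on the pivot axis, 70 mm up.
- spice_jar: Dark jar with a cork-coloured lid, 57 mm across, 89 mm high, loose bystander; origin under its centre.
- timer: Round cream kitchen timer, 65 mm across, 58 mm high, loose bystander; origin under its centre.
- mug: White mug, 78 mm across, 110 mm with its handle, 97 mm high, loose bystander; origin under its centre.
- ribbed_cup: Cream ribbed cup, 78 mm across, 70 mm high, loose bystander; origin under its centre.

How it is judged:
On the way, in this order (a step that is already met when the one before it is completed fails the run):
1. the red lever is pushed fully shut while the blue one is still shut (value of joint red_lever above 1.43 rad and value of joint blue_lever above 1.2 rad), for 0.2 s.
2. the blue lever is pushed fully open (value of joint blue_lever below 0.14 rad), for 0.2 s.
At the end, for the whole second after the job is handed in: Red lever within 8 degrees of its shut stop (over 1.43 rad), blue lever within 8 degrees of its open stop (under 0.14 rad), both at rest; each filter unit upright, at rest and within 30 mm of where it stood; jar, timer, mug and cup within 30 mm of where they stood (value of joint red_lever above 1.43 rad and value of joint blue_lever below 0.14 rad and velocity of joint red_lever between -0.05 and 0.05 rad/s and velocity of joint blue_lever between -0.05 and 0.05 rad/s and distance of each of red_unit, blue_unit, spice_jar, timer, mug, ribbed_cup from where it was at the start of the episode below 0.03 m and angle between each of red_unit, blue_unit's own z axis and vertical below 0.05 rad and linear speed of each of red_unit, blue_unit below 0.02 m/s); the robot touches nothing.
It fails at once if the blue lever is opened (under 1.2 rad) before the red one is shut (over 1.43 rad; once shut, it must stay over 1.35) (value of joint blue_lever below 1.2 rad and value of joint red_lever below 1.35 rad).
It fails at once if a lever is pinched: fingers press with over 1 N on both of its side faces at once ((contact force between the fingers and red_cheek_a above 1 N and contact force between the fingers and red_cheek_b above 1 N) or (contact force between the fingers and blue_cheek_a above 1 N and contact force between the fingers and blue_cheek_b above 1 N)).
It fails at once if a filter unit is lifted over 12 mm, tipped over 0.15 rad or shoved over 30 mm (height (world z) of any of red_unit, blue_unit above 0.012 m or angle between any of red_unit, blue_unit's own z axis and vertical above 0.15 rad or distance of any of red_unit, blue_unit from where it was at the start of the episode above 0.03 m).
It fails at once if the jar, timer, mug or cup is displaced by over 30 mm (distance of any of spice_jar, timer, mug, ribbed_cup from where it was at the start of the episode above 0.03 m).
It also fails if it takes over 54 s, if anything falls off the work surface, if the arm or the gripper's body presses on something with over 40 N, if the wrist force passes 120 N, or if a joint passes its speed limit or range.

## Robot

A 6-joint arm with a two-finger parallel gripper is mounted at the origin on a cart in front of the work surface, level with it; the furniture and walls round the work are solid. World frame = base frame: x ahead of the robot, y to its left, z up, the work surface at z = 0. Lengths are in m, angles in rad, forces in N, time in s.
With the tool pointing down it reaches from about 0.25 to 0.775 m from the base axis. Payload 4 kg.
Tool frame: the origin (TCP) lies midway between the tips of the shut fingers; the grasp point (between the pads) lies 19 mm behind it (robot.tcp_to_grasp is the z of the grasp point in the tool frame, in m); z points along the fingers, y is the line along which they close (so a half turn about z gives the same grasp; the last joint's range is limited). The gripper opens to 94 mm and grips with 3 to 60 N. Pads are 16 mm wide; open, the fingers measure 119 mm over their backs; the gripper's body (75 mm by 177 mm) begins 78 mm behind the grasp point.
Start: joints at [1.008, 0.087, 1.371, -0, 1.684, -0.103], TCP at [0.244, 0.493, 0.169] pointing down, gripper open.
Joint ranges: [-3.1, 3.1], [-0.76, 2.03], [0.27, 2.55], [-1.08, 4.22], [0.17, 2.65], [-2.57, 2.57]. Speed limits (rad/s): [2.79, 2.79, 3.14, 3.14, 3.14, 3.14].

## Interface

Orientations are given as [roll, pitch, yaw] about the fixed x, y, z axes, in that order (R = Rz(yaw) Ry(pitch) Rx(roll)).
In Python, from bench import robot gives the robot as it stands. The module is installed in compiled form; this text tells all that it offers.
- The arm moves only by the tool move_arm, never from a script. Its argument "motion" is one flat list of numbers, 7 for each row, row after row: the turn, a rotation vector about the tool's x, y, z in units of 45 degrees (1.0 is 45 degrees), then the shift along the tool's x, y, z in units of 100 mm (1.0 is 100 mm), then the opening, from 0 (shut) to 1 (fully open). A call has 1 to 12 rows; each row shifts and turns the commanded pose from where the row before left it, along the tool's axes as they then stand; what a row does not reach is not made up. A row lasts 1/12 s, in which the tool goes at most 41.7 mm and 7.16 degrees, less where a joint would pass 70% of its speed; a pose out of reach is approached as far as the arm can. A call with a number of a shift or a turn outside -1 to 1 is refused whole. A call with a gripper value outside its range is refused whole. The fingers move at their own pace and stop on an object; the grip force is fixed at half the most. Time passes only in rows, so rows that do not move let the fingers close. It gives the time, the measured TCP pose, the force, the opening and the grip force at its end, in the units of the state.
- robot.get_obs(): the state, without advancing time (a new reading comes with each control period).
- robot.snapshot(name): name is "side" or "top" or "wrist"; returns the picture (384x512x3 uint8, red, green, blue); there is no depth.
- robot.get_calibration(name): a dict with "fx", "fy", "cx", "cy" (pixels), "k1" (the pictures are not rectified: a ray, as slopes to the right and down, at radius r is drawn at 1 + k1 r^2 times it, then the intrinsics apply), "R" (3x3) and "t" (3): a world point X has camera coordinates R X + t. Camera axes: x right, y down, z forward; pixel columns grow to the right and rows downward; lengths in m; the calibration is good to about 2 mm. A picture is of the moment at which its call begins: read the wrist's pose just before it. get_calibration takes no time and is no camera call; for the wrist camera it gives the pose at the moment of the call.
- robot.close_job(): hands the job in; it is judged then, once.
The state is a dict: "time": time; "joint_positions": joint angles; "qvel": joint speeds; "joint_torque": joint torques, N m; "tool_pos": TCP position; "ee_rot": TCP orientation; "wrist_force": force on the tool from outside, world axes, zero at the start; "wrist_torque": the same for the moment, N m; "width": finger opening in m; "finger_force": force on a finger pad.
Only numpy, scipy, OpenCV 4.12 (cv2) and the standard library are available. Lean on these libraries where they do the work, as an engineer would, in place of code of your own. Each camera call takes 0.05 s, during which the arm holds its last target. There are 200 camera calls.

## Working session

There is one attempt and no reset: what is moved stays moved. The work goes in short steps, Python scripts to look and compute and a tool call to move; the robot and the scene stay as the last step left them, time stands still between calls to the robot, and variables do not carry over. Pictures are saved under pics/ and viewed, at most 10 in all, crops included, and the job is handed in when it is done.

Besides the shell and the picture viewer there is one more tool, called after "Emit:" as name(argument=value, ...), one argument or row to a line, values as JSON. move_arm: Moves the arm, as the interface text tells. Shifts and turns lie within -1 to 1; 1 stands for 100 mm of shift or 45 degrees of turn. Its arguments: {"type":"object","properties":{"motion":{"type":"array","items":{"type":"number"}}},"required":["motion"]}

```bash
mkdir -p pics; python3 - <<'E'
from bench import robot
import cv2
for n in("top","side"):
    cv2.imwrite(f"pics/{n}0.png",robot.snapshot(n)[:,:,::-1])
    print(robot.get_calibration(n))
o=robot.get_obs();print(o)
E
```

```text
{'fx': 485.8400163228181, 'fy': 485.8400163228181, 'cx': 259.2698443431165, 'cy': 191.1998567322662, 'k1': 0.0032164999507517094, 'R': array([[-0.22278604, -0.97484582, -0.00648192],
       [-0.77865565,  0.18194258, -0.60049336],
       [ 0.58656778, -0.12873435, -0.79960347]]), 't': array([0.16333532, 0.39849868, 1.65678438])}
{'fx': 391.25651259621844, 'fy': 391.25651259621844, 'cx': 253.24350937402198, 'cy': 192.60451227285304, 'k1': -0.051288435236393, 'R': array([[-0.9999552 ,  0.00291816,  0.00900404],
       [-0.00707345,  0.40170523, -0.91574171],
       [-0.00628925, -0.91576438, -0.40166659]]), 't': array([0.48542295, 0.05654582, 1.49948502])}
{'time': 0.1, 'joint_positions': array([ 1.00790519e+00,  8.79080474e-02,  1.37206488e+00,  2.01271204e-06,
        1.68361991e+00, -1.03112179e-01]), 'qvel': array([-0.00097846, -0.00126872, -0.00327282, -0.00043801, -0.00025158,
       -0.00084644]), 'joint_torque': array([ 2.25237891e-03, -3.41253269e+01, -3.03303730e+01,  7.20033422e-02,
        3.04701249e-02, -6.95545918e-05]), 'tool_pos': array([0.24377105, 0.49240127, 0.16762598]), 'ee_rot': array([-3.13960330e+00, -2.07867357e-04,  2.68181371e+00]), 'wrist_force': array([ 1.11127293, -0.01422425,  0.05481108]), 'wrist_torque': array([-0.06237783,  0.00077667, -0.00012041]), 'finger_force': 0.0, 'width': 0.09435816868701748}
```

View pics/top0.png

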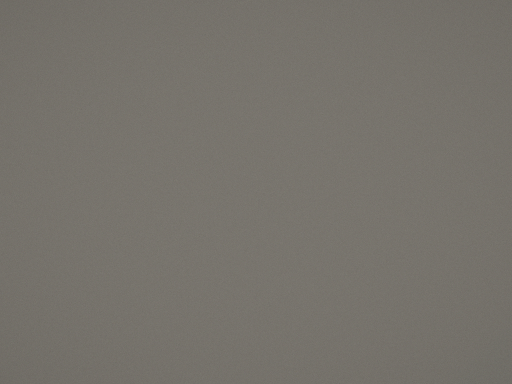

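View pics/side0.png

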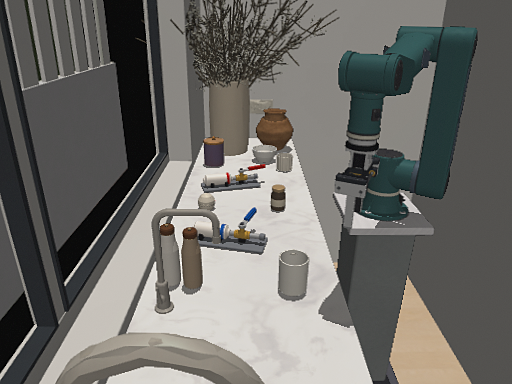

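The top camera shows only blank grey, so it's blocked. The side view shows the red unit around (235,182) with its lever at (250-265,168). The blue unit is around (235,237) with its lever at (243-256,208-222). The jar is at (278,198), the timer at (206,202), and the mug and cup are near (285,160).

```bash
cat >h.py <<'E'
import numpy as np,cv2
from bench import robot
def ray(c,uv):
    K=np.array([[c['fx'],0,c['cx']],[0,c['fy'],c['cy']],[0,0,1]])
    x,y=cv2.undistortPoints(np.array([[uv]],float),K,np.array([c['k1'],0,0,0,0.]))[0,0]
    o=-c['R'].T@c['t']; d=c['R'].T@np.array([x,y,1]); return o,d/np.linalg.norm(d)
def atz(c,uv,z):
    o,d=ray(c,uv); return o+d*(z-o[2])/d[2]
def proj(c,X):
    p=c['R']@np.array(X)+c['t']; x,y=p[:2]/p[2]; s=1+c['k1']*(x*x+y*y)
    return np.array([c['fx']*x*s+c['cx'],c['fy']*y*s+c['cy']])
E
python3 - <<'E'
from h import *
np.set_printoptions(precision=3,suppress=True)
c=robot.get_calibration('side')
for n,uv,z in [('rp',(241,174),.07),('rtip',(266,167),.07),('bp',(241,229),.07),('btip',(256,208),.07),('bfront',(267,245),.012),('rfront',(261,185),.012),('jar',(278,209),0),('cup',(285,170),0),('bowl',(264,161),0),('timer',(206,210),0),('bigcup',(293,295),0),('brown',(192,288),0),('purple',(214,165),0)]: print(n,atz(c,uv,z))
im=robot.snapshot('side')[140:300,150:320]
cv2.imwrite('pics/s1.png',cv2.resize(im,None,fx=3.7,fy=3.7,interpolation=cv2.INTER_CUBIC)[:,:,::-1])
cv2.imwrite('pics/w1.png',robot.snapshot('wrist')[:,:,::-1])
c=robot.get_calibration('wrist');print(c, -c['R'].T@c['t'])
E
```

```text
rp [ 0.536 -0.163  0.07 ]
rtip [ 0.43 -0.25  0.07]
bp [0.524 0.304 0.07 ]
btip [0.477 0.157 0.07 ]
bfront [0.444 0.3   0.012]
rfront [ 0.452 -0.186  0.012]
jar [0.392 0.02  0.   ]
cup [ 0.333 -0.404  0.   ]
bowl [ 0.429 -0.532  0.   ]
timer [0.663 0.033 0.   ]
bigcup [0.384 0.529 0.   ]
brown [0.65  0.502 0.   ]
purple [ 0.677 -0.467  0.   ]
{'fx': 284.728444172044, 'fy': 284.728444172044, 'cx': 257.2546469821954, 'cy': 196.73045611518177, 'k1': -0.011237934775802535, 'R': array([[ 0.443,  0.896, -0.002],
       [ 0.873, -0.431,  0.23 ],
       [ 0.206, -0.104, -0.973]]), 't': array([-0.55 , -0.024,  0.389])} [0.185 0.523 0.383]
```

View pics/s1.png

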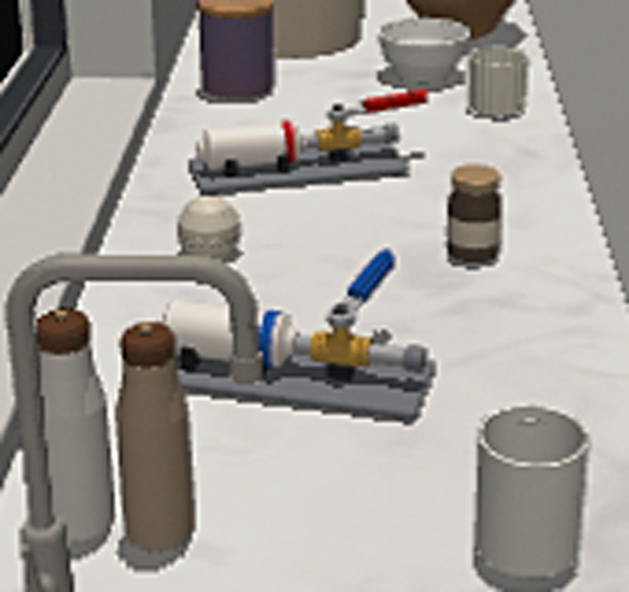

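View pics/w1.png

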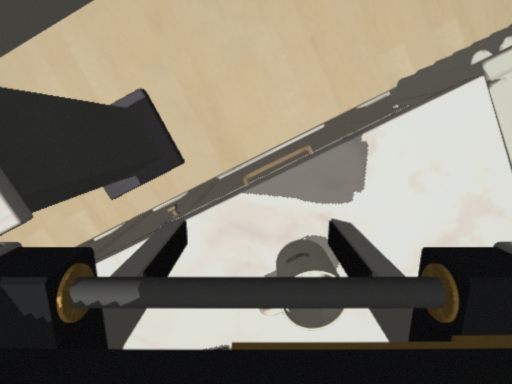

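Refined crop pixels. Red pivot is at (241,169), with the lever from (248,168) to (265,166). Blue pivot is at (242,224), with the lever from (246,220) to (255,209). The wrist view shows the mug just below the tool. The tool has to go further out to see the levers.

```bash
python3 - <<'E'
from h import *
np.set_printoptions(precision=3,suppress=True)
c=robot.get_calibration('side')
f=lambda x,y,z:atz(c,(150+x/3.7,140+y/3.7),z)
for n,x,y,z in [('rp',338,107,.08),('rs',364,104,.07),('rt',427,97,.07),('r base',205,190,.006),('r base',406,172,.006),('bp',341,312,.08),('bs',353,297,.07),('bt',390,258,.07),('bbase',190,396,.006),('bbase',415,418,.006),('faucet',40,580,0)]: print(n,f(x,y,z))
o,d=ray(c,(216,240))
for z in(.05,.1,.15,.2,.25):print('spout end',z,f(245,375,z),'arch',f(170,262,z+.1))
E
```

```text
rp [ 0.536 -0.197  0.08 ]
rs [ 0.506 -0.235  0.07 ]
rt [ 0.432 -0.26   0.07 ]
r base [ 0.682 -0.128  0.006]
r base [ 0.457 -0.184  0.006]
bp [0.521 0.292 0.08 ]
bs [0.512 0.247 0.07 ]
bt [0.479 0.17  0.07 ]
bbase [0.648 0.305 0.006]
bbase [0.459 0.337 0.006]
faucet [0.725 0.54  0.   ]
spout end 0.05 [0.597 0.344 0.05 ] arch [0.652 0.343 0.15 ]
spout end 0.1 [0.588 0.428 0.1  ] arch [0.637 0.443 0.2  ]
spout end 0.15 [0.58  0.512 0.15 ] arch [0.621 0.544 0.25 ]
spout end 0.2 [0.571 0.595 0.2  ] arch [0.605 0.645 0.3  ]
spout end 0.25 [0.563 0.679 0.25 ] arch [0.589 0.745 0.35 ]
```

Emit:
move_arm(
  motion=[0, 0, -0.147, 0, 0, -0.2, 0, 0, 0, -0.147, 0, 0, -0.2, 0, 0, 0, -0.147, 0, 0, -0.2, 0, 0, 0, -0.146, 0, 0, -0.2, 0, 0, 0, 0, 0, 0, 0, 0],
)

```text
time: 0.62
tool_pos: [0.245, 0.4944, 0.2534]
ee_rot: [3.135, 0.004, -3.139]
wrist_force: [-0.1, -0.2, 0.9]
width: 0.0642
finger_force: 0.0
```

Emit:
move_arm(
  motion=[0, 0, 0, -0.28, -0.26, 0, 0, 0, 0, 0, -0.28, -0.26, 0, 0, 0, 0, 0, -0.28, -0.26, 0, 0, 0, 0, 0, -0.28, -0.26, 0, 0, 0, 0, 0, -0.28, -0.26, 0, 0, 0, 0, 0, -0.28, -0.26, 0, 0, 0, 0, 0, -0.28, -0.26, 0, 0, 0, 0, 0, -0.28, -0.26, 0, 0, 0, 0, 0, -0.28, -0.26, 0, 0, 0, 0, 0, -0.28, -0.26, 0, 0, 0, 0, 0, -0.28, -0.26, 0, 0, 0, 0, 0, 0, 0, 0, 0],
)

```text
time: 1.62
tool_pos: [0.556, 0.2017, 0.2452]
ee_rot: [-3.138, -0.002, 3.132]
wrist_force: [-1.3, -0.5, -1.1]
width: 0.0007
finger_force: 0.0
```

```bash
python3 - <<'E'
from h import *
import pickle
o=robot.get_obs();print(o['tool_pos'],o['ee_rot'],o['joint_positions'])
c=robot.get_calibration('wrist');pickle.dump(c,open('cw2','wb'))
cv2.imwrite('pics/w2.png',robot.snapshot('wrist')[:,:,::-1])
E
```

```text
[0.55595979 0.20174285 0.24520368] [-3.13784199e+00 -2.20943652e-03  3.13191468e+00] [ 0.25425338  0.18286265  1.11348804 -0.00316554  1.84835204 -1.30773176]
```

View pics/w2.png

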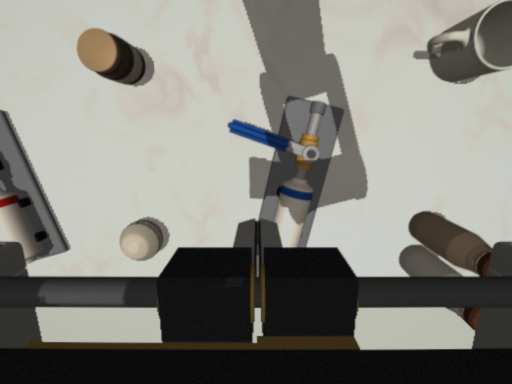

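The wrist view shows the blue hub at (311,153), the arm from (287,144) to its tip at (231,125), and the outlet pipe end at (317,107). The jar is at (100,50) and the timer at (140,240).

Emit:
move_arm(
  motion=[0, 0, 0, 0, -0.32, 0, 0, 0, 0, 0, 0, -0.32, 0, 0, 0, 0, 0, 0, -0.32, 0, 0, 0, 0, 0, 0, -0.32, 0, 0, 0, 0, 0, 0, -0.32, 0, 0, 0, 0, 0, 0, -0.32, 0, 0, 0, 0, 0, 0, -0.32, 0, 0, 0, 0, 0, 0, -0.32, 0, 0, 0, 0, 0, 0, -0.32, 0, 0, 0, 0, 0, 0, -0.32, 0, 0, 0, 0, 0, 0, -0.32, 0, 0, 0, 0, 0, 0, -0.32, 0, 0],
)

```text
time: 2.67
tool_pos: [0.5524, -0.1764, 0.248]
ee_rot: [3.14, -0.001, -3.141]
wrist_force: [0.2, 0.0, -0.4]
width: 0.0006
finger_force: 0.0
```

Emit:
move_arm(
  motion=[0, 0, 0, 0, 0, 0, 0, 0, 0, 0, 0, 0, 0, 0],
)

```text
time: 2.83
tool_pos: [0.5524, -0.1766, 0.2474]
ee_rot: [3.14, -0.002, 3.14]
wrist_force: [0.6, -0.3, -1.1]
width: 0.0006
finger_force: 0.0
```

```bash
python3 - <<'E'
from h import *
import pickle
o=robot.get_obs();print(o['tool_pos'],o['ee_rot'],o['joint_positions'])
c=robot.get_calibration('wrist');pickle.dump(c,open('cw3','wb'))
cv2.imwrite('pics/w3.png',robot.snapshot('wrist')[:,:,::-1])
E
```

```text
[ 0.55238825 -0.1765744   0.24742527] [ 3.13988666e+00 -1.64174524e-03  3.13982015e+00] [-4.07762740e-01  1.55619243e-01  1.14040906e+00  9.55348269e-04
  1.84774627e+00 -1.97652495e+00]
```

View pics/w3.png

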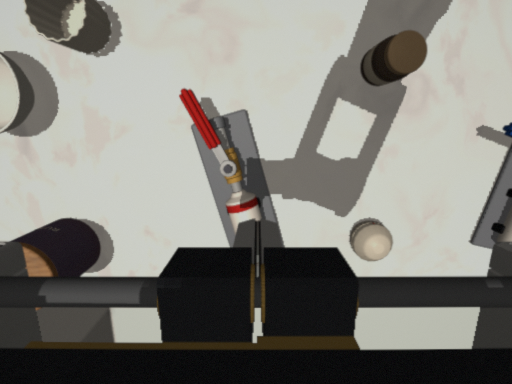

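The red hub is at (228,168), the arm from (214,146) to its tip at (185,91), and the base front corners at (193,126) and (245,110). The cup is at the top left (60,15) and the jar at (400,50).

```bash
python3 - <<'E'
from h import *
import pickle
np.set_printoptions(precision=3,suppress=True)
a=pickle.load(open('cw2','rb'));b=pickle.load(open('cw3','rb'));s=robot.get_calibration('side')
def tri(c,p,q):
    o1,d1=ray(c,p);o2,d2=ray(s,(150+q[0]/3.7,140+q[1]/3.7))
    t=np.linalg.lstsq(np.c_[d1,-d2],o2-o1,rcond=None)[0]
    P,Q=o1+t[0]*d1,o2+t[1]*d2
    return (P+Q)/2,np.linalg.norm(P-Q)
for n,c,P in [('blue',a,[((311,153),(341,312)),((231,125),(390,256))]),('red',b,[((228,168),(338,107)),((185,91),(427,97))])]:
    for p,q in P: print(n,'tri',*tri(c,p,q))
    hub=atz(c,P[0][0],.08);tip=atz(c,P[1][0],.074)
    d=(tip-hub)[:2];print(n,'hub',hub,'tip',tip,'len',np.linalg.norm(d),'ang',np.degrees(np.arctan2(d[1],d[0])))
for n,c,p,q in [('blue',a,(288,96),(343,109)),('red',b,(193,126),(245,110))]:
    p,q=atz(c,p,.012),atz(c,q,.012);d=(p-q)[:2]   # p = unit -y corner
    print(n,p,q,np.linalg.norm(d),'-y dir',np.degrees(np.arctan2(d[1],d[0])))
print('jar',atz(b,(405,52),.089),'cup',atz(b,(55,10),.07))
E
```

```text
blue tri [0.521 0.275 0.071] 7.265522926455446e-05
blue tri [0.481 0.168 0.071] 0.004106038859187028
blue hub [0.521 0.273 0.08 ] tip [0.483 0.168 0.074] len 0.11188764644259559 ang -109.34065362414762
red tri [ 0.537 -0.216  0.073] 0.0015029898365999628
red tri [ 0.434 -0.271  0.066] 0.004569626947913374
red hub [ 0.537 -0.215  0.08 ] tip [ 0.437 -0.269  0.074] len 0.11291782336847868 ang -151.52693418209284
blue [0.441 0.249 0.012] [0.46  0.332 0.012] 0.0855932908730807 -y dir -103.04947734554969
red [ 0.481 -0.274  0.012] [ 0.457 -0.194  0.012] 0.08363679435233082 -y dir -73.68144286650036
jar [0.394 0.004 0.089] cup [ 0.341 -0.426  0.07 ]
```

Emit:
move_arm(
  motion=[0, 0, 0, 0.3, -0.09, 0, 0, 0, 0, 0, 0.3, -0.09, 0, 0, 0, 0, 0, 0.3, -0.09, 0, 0, 0, 0, 0, 0.3, -0.09, 0, 0, 0, 0, 0, 0, 0, 0.3, 0, 0, 0, 0, 0, 0, 0.3, 0, 0, 0, 0, 0, 0, 0.3, 0, 0, 0, 0, 0, 0, 0.3, 0, 0, 0, 0, 0, 0, 0.3, 0, 0, 0, 0, 0, 0, 0.3, 0, 0, 0, 0, 0, 0, 0.09, 0, 0, 0, 0, 0, 0, 0, 0],
)

```text
time: 3.88
tool_pos: [0.4311, -0.2098, 0.0567]
ee_rot: [3.138, -0.005, -3.139]
wrist_force: [-0.2, -0.2, -0.3]
width: 0.0004
finger_force: 0.0
```

Emit:
move_arm(
  motion=[0, 0, 0, -0.073, -0.145, 0, 0, 0, 0, 0, -0.073, -0.145, 0, 0, 0, 0, 0, -0.035, -0.09, 0, 0, 0, 0, 0, -0.035, -0.09, 0, 0, 0, 0, 0, 0, 0, 0, 0],
)

```text
time: 4.3
tool_pos: [0.456, -0.2614, 0.0612]
ee_rot: [-3.14, 0.002, -3.141]
wrist_force: [-0.1, -0.1, 1.0]
width: 0.0003
finger_force: 0.0
```

Emit:
move_arm(
  motion=[0, 0, 0, -0.071, -0.1, 0, 0, 0, 0, 0, -0.071, -0.1, 0, 0, 0, 0, 0, -0.094, -0.08, 0, 0, 0, 0, 0, -0.094, -0.08, 0, 0, 0, 0, 0, -0.112, -0.05, 0, 0, 0, 0, 0, -0.112, -0.05, 0, 0, 0, 0, 0, 0, 0, 0, 0],
)

```text
time: 4.88
tool_pos: [0.5116, -0.3061, 0.0601]
ee_rot: [-3.141, 0.001, -3.14]
wrist_force: [-0.2, 0.8, 0.1]
width: 0.0005
finger_force: 0.0
```

Emit:
move_arm(
  motion=[0, 0, 0, -0.09, -0.02, 0, 0, 0, 0, 0, -0.09, -0.02, 0, 0],
)

```text
time: 5.05
tool_pos: [0.5282, -0.3093, 0.06]
ee_rot: [3.141, 0.0, -3.14]
wrist_force: [-1.1, -0.1, -0.6]
width: 0.0005
finger_force: 0.0
```

Emit:
move_arm(
  motion=[0, 0, 0, -0.06, 0, 0, 0, 0, 0, 0, -0.06, 0, 0, 0],
)

```text
time: 5.22
tool_pos: [0.5406, -0.3095, 0.0598]
ee_rot: [3.141, 0.0, -3.14]
wrist_force: [-0.8, -0.0, 0.2]
width: 0.0005
finger_force: 0.0
```

```bash
python3 - <<'E'
from h import *
o=robot.get_obs();print(o['tool_pos'],o['wrist_force'])
im=robot.snapshot('side')[140:220,190:290]
w=robot.snapshot('wrist')
cv2.imwrite('pics/r4.png',np.vstack([cv2.resize(im,(400,300),interpolation=cv2.INTER_CUBIC),cv2.resize(w,(400,300))])[:,:,::-1])
E
```

```text
[ 0.54064441 -0.30951292  0.05980799] [-0.8123232  -0.00911535  0.16528343]
```

View pics/r4.png

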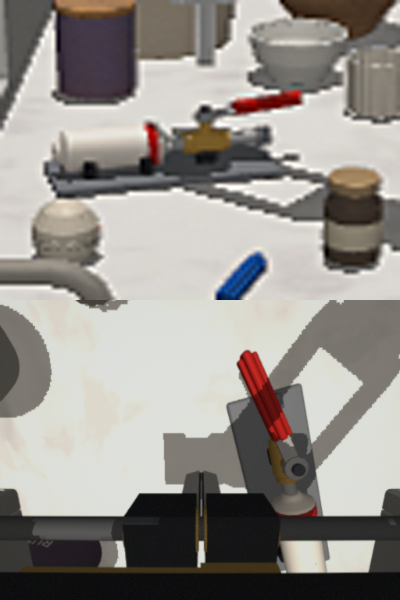

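The red lever hasn't moved, and the finger now stands on its -y side. The side view shows the fingertip at about (241,156). I'll check where the TCP should appear in each camera.

```bash
python3 - <<'E'
from h import *
import pickle
o=robot.get_obs();t=o['tool_pos']
s=robot.get_calibration('side');w=robot.get_calibration('wrist')
print('TCP side',proj(s,t),'wrist',proj(w,t), 'joints',o['joint_positions'])
for n,p in [('hub',(296,467)),('tip',(248,353)),('inner',(282,440))]:
    uv=(p[0]*1.28,(p[1]-300)*1.28);print(n,uv,atz(w,uv,.07),atz(w,uv,.08))
    print(atz(s,{'hub':(190+204/4,140+110/3.75),'tip':(190+300/4,140+96/3.75),'inner':(190+232/4,140+104/3.75)}[n],.075))
cam=-w['R'].T@w['t'];print('wrist cam rel',cam-t)
im=robot.snapshot('side')[120:220,190:300]
cv2.imwrite('pics/r5.png',cv2.resize(im,None,fx=6,fy=6,interpolation=cv2.INTER_CUBIC)[:,:,::-1])
E
```

```text
TCP side [240.81512379 164.50150666] wrist [256.28890684 215.37328705] joints [-6.10745016e-01  2.91507510e-01  1.34974950e+00  2.72263879e-04
  1.50031364e+00 -2.18361064e+00]
hub (378.88, 213.76) [ 0.53616292 -0.21716354  0.07      ] [ 0.53316412 -0.22163277  0.08      ]
[ 0.53729261 -0.20528087  0.075     ]
tip (317.44, 67.84) [ 0.43439658 -0.26861051  0.07      ] [ 0.43636146 -0.2705704   0.08      ]
[ 0.43429627 -0.25422216  0.075     ]
inner (360.96, 179.20000000000002) [ 0.50988441 -0.23297358  0.07      ] [ 0.50816735 -0.23667167  0.08      ]
[ 0.50788553 -0.22561237  0.075     ]
wrist cam rel [-0.06618116  0.00060782  0.21543677]
```

View pics/r5.png

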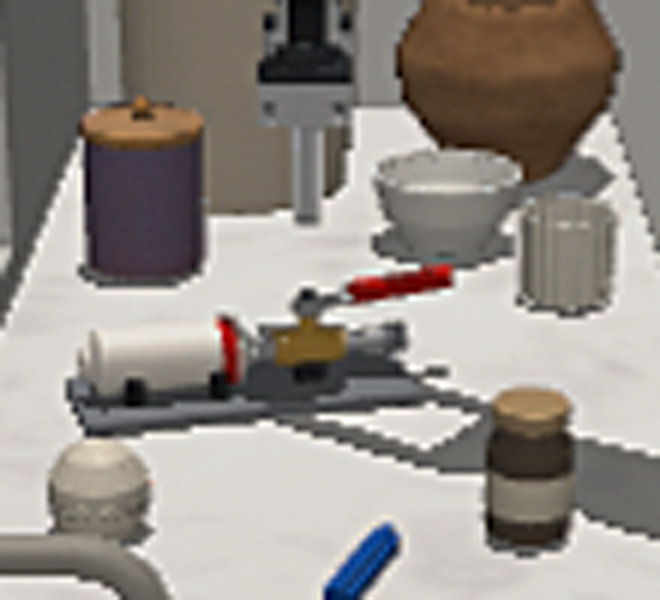

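The fingertip shows at (241,157), but the reported TCP projects to (241,164.5). So the true tip stands about 35 mm higher than reported, and it passed over the lever. I'll go back and come in lower.

Emit:
move_arm(
  motion=[0, 0, 0, 0, 0, -0.4, 0, 0, 0, 0, 0.27, 0.244, 0, 0, 0, 0, 0, 0.27, 0.244, 0, 0, 0, 0, 0, 0.27, 0.244, 0, 0, 0, 0, 0, 0.27, 0.244, 0, 0, 0, 0, 0, 0, 0, 0.25, 0, 0, 0, 0, 0, 0, 0.25, 0, 0, 0, 0, 0, 0, 0.25, 0, 0, 0, 0, 0, 0, 0, 0],
)

```text
time: 6.12
tool_pos: [0.4278, -0.2096, 0.0199]
ee_rot: [3.136, -0.008, -3.14]
wrist_force: [-0.2, 0.5, -0.7]
width: 0.0001
finger_force: 0.0
```

```bash
python3 - <<'E'
from h import *
o=robot.get_obs();t=o['tool_pos']
s=robot.get_calibration('side')
print(t,'TCP side',proj(s,t), proj(s,t+[0,0,.035]),o['wrist_force'])
im=robot.snapshot('side')[120:220,190:300]
cv2.imwrite('pics/r6.png',cv2.resize(im,None,fx=6,fy=6,interpolation=cv2.INTER_CUBIC)[:,:,::-1])
E
```

```text
[ 0.42780392 -0.20962195  0.01985223] TCP side [266.55849234 181.23055769] [266.74370108 173.61308137] [-0.21222973  0.53886476 -0.68024563]
```

View pics/r6.png

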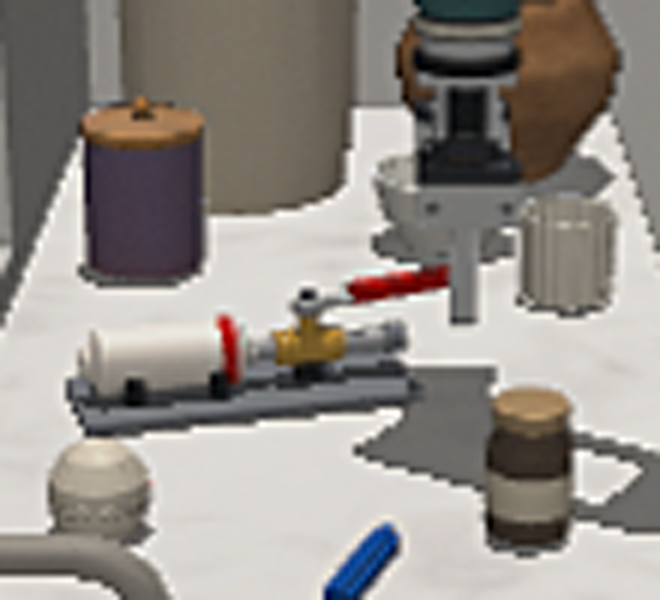

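The tip shows at (267,173.7), which matches the +35 mm offset, so its true height is about 55 mm. It stands in front of the lever tip, on the correct (+y) side.

Emit:
move_arm(
  motion=[0, 0, 0, -0.085, -0.15, 0, 0, 0, 0, 0, -0.085, -0.15, 0, 0, 0, 0, 0, -0.035, -0.09, 0, 0, 0, 0, 0, -0.035, -0.09, 0, 0],
)

```text
time: 6.5
tool_pos: [0.457, -0.2605, 0.026]
ee_rot: [3.141, 0.001, -3.14]
wrist_force: [-0.3, 2.9, 1.1]
width: 0.0003
finger_force: 1.1
```

```bash
cat >>h.py <<'E'
def arm(color='red',cam='wrist'):
    """main axis of the coloured lever, world, z=.075; calibration shifted for tool offset none"""
    c=robot.get_calibration(cam); im=robot.snapshot(cam).astype(int)
    r,g,b=im[...,0],im[...,1],im[...,2]
    m=((r>110)&(g<60)&(b<60)) if color=='red' else ((b>90)&(r<70)&(g<110)&(b-r>60))
    n,l,s,ce=cv2.connectedComponentsWithStats(m.astype(np.uint8))
    k=sorted(range(1,n),key=lambda i:-s[i,4])[:3]
    return [(s[i].tolist(),cv2.fitLine(np.argwhere(l==i)[:,::-1].astype(np.float32),cv2.DIST_L2,0,.01,.01).ravel().round(2).tolist()) for i in k]
E
python3 -c "
from h import *
print(arm('red'));print(arm('red','side'));print(robot.get_obs()['wrist_force'])"
```

```text
[]
[([227, 173, 2, 7, 11], [0.12999999523162842, 0.9900000095367432, 227.4499969482422, 176.17999267578125]), ([247, 166, 4, 2, 6], [0.949999988079071, -0.3199999928474426, 248.5, 166.5]), ([256, 163, 1, 1, 1], [1.0, 0.0, 256.0, 163.0])]
[ 0.30633738  0.75541148 -0.58051289]
```

Contact is made (about 3 N), so I'll continue the arc.

Emit:
move_arm(
  motion=[0, 0, 0, -0.071, -0.1, 0, 0, 0, 0, 0, -0.071, -0.1, 0, 0, 0, 0, 0, -0.094, -0.08, 0, 0, 0, 0, 0, -0.094, -0.08, 0, 0],
)

```text
time: 6.93
tool_pos: [0.4886, -0.2955, 0.0249]
ee_rot: [3.14, -0.001, -3.14]
wrist_force: [-1.6, 2.8, 1.1]
width: 0.0006
finger_force: 1.1
```

Emit:
move_arm(
  motion=[0, 0, 0, -0.112, -0.05, 0, 0, 0, 0, 0, -0.112, -0.05, 0, 0, 0, 0, 0, -0.09, -0.02, 0, 0],
)

```text
time: 7.18
tool_pos: [0.5202, -0.3081, 0.0247]
ee_rot: [3.141, -0.002, -3.141]
wrist_force: [-2.2, 1.2, -0.0]
width: 0.0007
finger_force: 1.3
```

Emit:
move_arm(
  motion=[0, 0, 0, -0.09, -0.01, 0, 0, 0, 0, 0, -0.05, 0, 0, 0],
)

```text
time: 7.35
tool_pos: [0.5347, -0.3089, 0.0246]
ee_rot: [3.141, -0.001, -3.14]
wrist_force: [-2.7, 2.5, 1.2]
width: 0.0003
finger_force: 1.2
```

```bash
sed -i 's/r>110)&(g<60)&(b<60)/r-g>60)\&(r-b>60/' h.py; python3 -c "
from h import *
print(arm('red'));print(arm('red','side'));print(robot.get_obs()['wrist_force'])"
```

```text
Traceback (most recent call last):
  File "h.py", line 16
    m=((r-g>60)&(r-b>60) if color=='red' else ((b>90)&(r<70)&(g<110)&(b-r>60))
      ^
SyntaxError: '(' was never closed
```

Emit:
move_arm(
  motion=[0, 0, 0, -0.04, 0, 0, 0],
)

```text
time: 7.43
tool_pos: [0.5385, -0.3088, 0.0246]
ee_rot: [3.141, -0.001, -3.14]
wrist_force: [-2.8, 2.4, 0.1]
width: 0.0005
finger_force: 1.1
```

Emit:
move_arm(
  motion=[0, 0, 0, -0.04, 0, 0, 0],
)

```text
time: 7.52
tool_pos: [0.5421, -0.3088, 0.0246]
ee_rot: [3.141, -0.002, -3.14]
wrist_force: [-8.0, 1.7, 1.2]
width: 0.0004
finger_force: 4.6
```

```bash
sed -i 's/(r-b>60)/(r-b>60))/' h.py; python3 -c "
from h import *
print(arm('red'));print(arm('red','side'));print(robot.get_obs()['wrist_force'])"
```

```text
[([303, 235, 50, 26, 437], [0.9800000190734863, 0.1899999976158142, 335.67999267578125, 245.3300018310547]), ([379, 308, 40, 6, 139], [1.0, -0.019999999552965164, 399.3999938964844, 310.1199951171875]), ([334, 236, 1, 1, 1], [1.0, 0.0, 334.0, 236.0])]
[([226, 173, 4, 10, 22], [0.17000000178813934, 0.9800000190734863, 227.77000427246094, 176.82000732421875]), ([234, 161, 6, 7, 20], [0.6299999952316284, 0.7699999809265137, 236.4499969482422, 163.89999389648438])]
[-4.44353868  1.64921085  1.34781439]
```

Force jumped to 8 N, so the stop is reached. I'll hold briefly, back off, rise and check.

Emit:
move_arm(
  motion=[0, 0, 0, 0, 0, 0, 0, 0, 0, 0, 0, 0, 0, 0, 0, 0, 0, 0.15, -0.05, 0, 0, 0, 0, 0, 0.15, -0.05, 0, 0, 0, 0, 0, 0, 0, -0.4, 0, 0, 0, 0, 0, 0, -0.4, 0, 0, 0, 0, 0, 0, -0.4, 0, 0, 0, 0, 0, 0, -0.4, 0, 0, 0, 0, 0, 0, -0.4, 0, 0, 0, 0, -0.14, 0.33, -0.1, 0, 0, 0, 0, -0.14, 0.33, -0.1, 0, 0, 0, 0, -0.14, 0.33, 0, 0],
)

```text
time: 8.62
tool_pos: [0.5573, -0.2206, 0.2496]
ee_rot: [-3.137, 0.011, 3.141]
wrist_force: [0.7, -0.1, -0.4]
width: 0.0004
finger_force: 0.0
```

Emit:
move_arm(
  motion=[0, 0, 0, 0, 0.3, 0, 0, 0, 0, 0, 0, 0, 0, 0, 0, 0, 0, 0, 0, 0, 0],
)

```text
time: 8.87
tool_pos: [0.5558, -0.1892, 0.2459]
ee_rot: [-3.14, 0.004, -3.137]
wrist_force: [-0.0, -0.1, -0.5]
width: 0.0002
finger_force: 0.0
```

```bash
python3 - <<'E'
from h import *
np.set_printoptions(precision=3,suppress=True)
o=robot.get_obs();print(o['tool_pos'],o['wrist_force'])
c=robot.get_calibration('wrist')
for comp in arm('red'):
    (x,y,w,h,a),(dx,dy,px,py)=comp
    p,q=atz(c,(px,py),.075),atz(c,(px+10*dx,py+10*dy),.075)
    print(comp[0],p,np.degrees(np.arctan2(*(q-p)[1::-1])))
cv2.imwrite('pics/w7.png',robot.snapshot('wrist')[:,:,::-1])
E
```

```text
[ 0.556 -0.189  0.246] [-0.016 -0.134 -0.537]
[155, 166, 59, 27, 714] [ 0.558 -0.288  0.075] 105.91462724961582
[235, 197, 30, 13, 192] [ 0.593 -0.2    0.075] 104.64978554799622
```

View pics/w7.png

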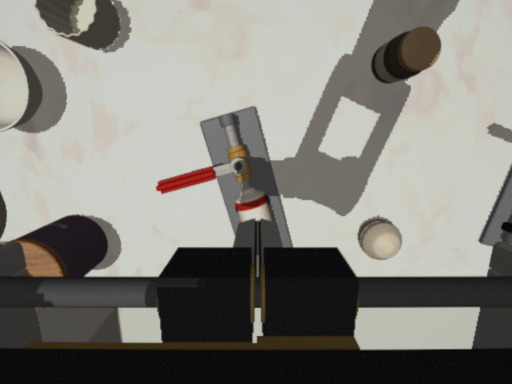

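The red arm now lies at -74.1°, with its tip at (160,187) and hub at (238,165). That is square across the pipe, and the unit hasn't moved noticeably. Next is blue.

Emit:
move_arm(
  motion=[0, 0, 0, 0.02, 0.356, 0, 0, 0, 0, 0, 0.02, 0.356, 0, 0, 0, 0, 0, 0.02, 0.356, 0, 0, 0, 0, 0, 0.02, 0.356, 0, 0, 0, 0, 0, 0.02, 0.356, 0, 0, 0, 0, 0, 0.02, 0.356, 0, 0, 0, 0, 0, 0.02, 0.356, 0, 0, 0, 0, 0, 0.02, 0.356, 0, 0, 0, 0, 0, 0.02, 0.356, 0, 0, 0, 0, 0, 0.02, 0.356, 0, 0, 0, 0, 0, 0, 0, 0, 0],
)

```text
time: 9.88
tool_pos: [0.5339, 0.1703, 0.2443]
ee_rot: [3.138, 0.0, -3.135]
wrist_force: [-0.7, -0.7, -1.2]
width: 0.0004
finger_force: 0.0
```

Emit:
move_arm(
  motion=[0, 0, 0, 0, 0, 0.36, 0, 0, 0, 0, 0, 0, 0.36, 0, 0, 0, 0, 0, 0, 0.36, 0, 0, 0, 0, 0, 0, 0.36, 0, 0, 0, 0, 0, 0, 0.36, 0, 0, 0, 0, 0, 0, 0.36, 0, 0, 0, 0, 0, 0, 0, 0],
)

```text
time: 10.47
tool_pos: [0.5281, 0.1626, 0.0198]
ee_rot: [-3.138, -0.015, 3.14]
wrist_force: [-1.8, -1.1, -1.5]
width: 0.0006
finger_force: 0.0
```

Emit:
move_arm(
  motion=[0, 0, 0, 0.1, 0.05, 0, 0, 0, 0, 0, 0.1, 0.05, 0, 0, 0, 0, 0, 0.1, 0.02, 0, 0],
)

```text
time: 10.72
tool_pos: [0.506, 0.1786, 0.0321]
ee_rot: [3.14, 0.007, -3.141]
wrist_force: [2.4, 0.5, -0.4]
width: -0.0001
finger_force: 1.0
```

Emit:
move_arm(
  motion=[0, 0, 0, 0.1, 0.04, 0, 0, 0, 0, 0, 0.1, 0.05, 0, 0],
)

```text
time: 10.88
tool_pos: [0.4855, 0.1874, 0.0319]
ee_rot: [3.14, 0.007, -3.14]
wrist_force: [1.9, -0.3, 3.2]
width: 0.0003
finger_force: 1.6
```

Emit:
move_arm(
  motion=[0, 0, 0, 0.12, 0.045, 0.03, 0, 0, 0, 0, 0.12, 0.05, 0.03, 0, 0, 0, 0, 0.09, 0.09, 0, 0, 0, 0, 0, 0.09, 0.09, 0, 0],
)

```text
time: 11.22
tool_pos: [0.4407, 0.2148, 0.023]
ee_rot: [-3.141, 0.001, -3.14]
wrist_force: [2.7, -0.6, -0.1]
width: 0.0002
finger_force: 1.0
```

Emit:
move_arm(
  motion=[0, 0, 0, 0.063, 0.11, 0, 0, 0, 0, 0, 0.063, 0.11, 0, 0, 0, 0, 0, 0.03, 0.1, 0, 0],
)

```text
time: 11.47
tool_pos: [0.4244, 0.2469, 0.0223]
ee_rot: [-3.141, -0.002, -3.14]
wrist_force: [1.2, -1.4, -0.2]
width: 0.0003
finger_force: 0.9
```

Emit:
move_arm(
  motion=[0, 0, 0, 0.015, 0.1, 0, 0, 0, 0, 0, 0, 0.08, 0, 0],
)

```text
time: 11.63
tool_pos: [0.4233, 0.265, 0.0223]
ee_rot: [-3.141, -0.002, -3.139]
wrist_force: [-0.2, -3.4, 0.3]
width: 0.0005
finger_force: 1.2
```

Emit:
move_arm(
  motion=[0, 0, 0, 0, 0.04, 0, 0],
)

```text
time: 11.72
tool_pos: [0.4236, 0.2692, 0.0223]
ee_rot: [-3.141, -0.002, -3.139]
wrist_force: [-0.9, -1.7, 0.8]
width: 0.0005
finger_force: 1.1
```

Emit:
move_arm(
  motion=[0, 0, 0, 0, 0.03, 0, 0],
)

```text
time: 11.8
tool_pos: [0.4238, 0.2717, 0.0222]
ee_rot: [-3.141, -0.002, -3.14]
wrist_force: [-0.5, -2.9, 0.5]
width: 0.0004
finger_force: 1.1
```

Emit:
move_arm(
  motion=[0, 0, 0, 0, 0.03, 0, 0],
)

```text
time: 11.88
tool_pos: [0.4239, 0.2728, 0.0222]
ee_rot: [-3.138, -0.002, -3.14]
wrist_force: [-1.7, -9.7, 3.3]
width: 0.0003
finger_force: 4.8
```

Emit:
move_arm(
  motion=[0, 0, 0, 0, 0.03, 0, 0],
)

```text
time: 11.97
tool_pos: [0.4241, 0.2737, 0.0222]
ee_rot: [-3.134, -0.002, -3.141]
wrist_force: [0.3, -10.9, 4.1]
width: 0.0007
finger_force: 5.5
```

At the stop. I'll hold, back off and check.

Emit:
move_arm(
  motion=[0, 0, 0, 0, 0, 0, 0, 0, 0, 0, 0, 0, 0, 0, 0, 0, 0, 0, 0, 0, 0, 0, 0, 0, 0, -0.2, 0, 0, 0, 0, 0, 0, -0.2, 0, 0, 0, 0, 0, 0, 0, -0.4, 0, 0, 0, 0, 0, 0, -0.4, 0, 0, 0, 0, 0, 0, -0.4, 0, 0, 0, 0, 0, 0, -0.4, 0, 0, 0, 0, 0, 0, -0.4, 0, 0, 0, 0, 0, 0, -0.3, 0, 0, 0, 0, -0.35, -0.1, 0, 0],
)

```text
time: 12.97
tool_pos: [0.4599, 0.2308, 0.2637]
ee_rot: [3.132, 0.015, -3.135]
wrist_force: [1.9, 2.4, 2.1]
width: 0.0005
finger_force: 0.0
```

Emit:
move_arm(
  motion=[0, 0, 0, -0.35, -0.1, 0, 0, 0, 0, 0, -0.35, -0.1, 0, 0, 0, 0, 0, -0.2, 0, 0, 0, 0, 0, 0, 0, 0, 0, 0, 0, 0, 0, 0, 0, 0, 0, 0, 0, 0, 0, 0, 0, 0],
)

```text
time: 13.47
tool_pos: [0.5491, 0.2078, 0.2527]
ee_rot: [3.141, -0.001, -3.14]
wrist_force: [-0.4, 0.2, -0.4]
width: 0.0006
finger_force: 0.0
```

```bash
python3 - <<'E'
from h import *
np.set_printoptions(precision=3,suppress=True)
o=robot.get_obs();print(o['tool_pos'],o['wrist_force'],o['time'])
c=robot.get_calibration('wrist')
for comp in arm('blue'):
    (x,y,w,h,a),(dx,dy,px,py)=comp
    p,q=atz(c,(px,py),.075),atz(c,(px+10*dx,py+10*dy),.075)
    print(comp[0],p,np.degrees(np.arctan2(*(q-p)[1::-1])))
print(arm('red','side'))
E
```

```text
[0.549 0.208 0.253] [-0.381  0.2   -0.441] 13.4667
[307, 83, 23, 53, 594] [0.458 0.29  0.075] 167.1081333111293
[([234, 160, 6, 8, 28], [0.5699999928474426, 0.8199999928474426, 236.36000061035156, 163.25]), ([226, 173, 4, 10, 22], [0.14000000059604645, 0.9900000095367432, 227.72999572753906, 176.41000366210938])]
```

```bash
python3 -c "
from bench import robot
print(robot.close_job())"
```

```text
the job is handed in; nothing more can be done
None
```

The red lever was pushed fully shut first and the blue lever then fully open; both measured within about 1° of their stops, with no visible shift of either filter unit, and the job is handed in (no verdict was returned).

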